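Move the snap-fit display cover onto the stone

ROBOT

A 7-joint arm with a two-finger parallel gripper is mounted at the origin on the work surface. World frame = base frame: x ahead of the robot, y to its left, z up, the work surface at z = 0. Lengths are in m, angles in rad, forces in N, time in s.
With the tool pointing down it reaches from about 0.425 to 0.95 m from the base axis. Payload 4.7 kg.
Tool frame: the origin (TCP) lies at the very end of the fingers, on their centre line; the grasp point (between the pads) lies 19 mm behind it; z points along the fingers, y is the line along which they close (so a half turn about z gives the same grasp; the last joint's range is limited). The gripper opens to 85 mm and grips with 20 to 120 N. Pads are 22 mm wide; open, the fingers measure 114 mm over their backs; the gripper's body (76 mm by 85 mm) begins 54 mm behind the grasp point. The pads swing forward as they close: fully open they stand 13 mm farther back than shut.
Start: joints at [1.306, 0.469, -0.049, 1.532, 0.024, 1.141, -0.082], TCP at [0.158, -0.656, 0.211] pointing down, gripper open.
Joint ranges: [-2.59, 2.59], [-0.33, 1.99], [-1.39, 1.29], [0.1, 2.45], [-1.04, 4.18], [0.21, 1.99], [-2.66, 2.66]. Speed limits (rad/s): [2.57, 2.57, 3.14, 3.14, 3.14, 3.14, 3.14].

INTERFACE

Orientations are given as [roll, pitch, yaw] about the fixed x, y, z axes, in that order (R = Rz(yaw) Ry(pitch) Rx(roll)).
In Python, from workcell import arm, imaging gives the robot as it stands. The module is installed in compiled form; this text tells all that it offers.
- The arm moves only by the shell command python3 -m handwheel 'ROWS'. ROWS is JSON, a list of rows, each a list of 3 entries, a list of its own where there are three numbers: the turn, a rotation vector about the world's x, y, z in degrees, then the shift along the world's x, y, z in m, then the opening, from 0 (shut) to 1 (fully open). In form: [[[ax, ay, az], [x, y, z], hand], ...]. A call has exactly 8 rows; each row is the pose to reach, as a shift and turn from the pose commanded when the call began; what a row does not reach only later rows make up. A row lasts 1/10 s, in which the tool goes at most 50 mm and 8.59 degrees, less where a joint would pass 70% of its speed; a pose out of reach is approached as far as the arm can. A call with a gripper value outside its range is refused whole. The fingers move at their own pace and stop on an object; the grip force is fixed at half the most. Time passes only in rows, so rows that repeat a pose let the fingers close, or fill a call up. It gives the time, the measured TCP pose, the force, the opening and the grip force at its end, in the units of the state.
- arm.read_state(): the state, without advancing time (a new reading comes with each control period).
- imaging.capture(name): name is "scene" or "side" or "wrist"; returns the picture (384x512x3 uint8, blue, green, red); there is no depth.
- imaging.get_calibration(name): a dict with "fx", "fy", "cx", "cy" (pixels), "camera_from_world" (4x4, takes a point from world to camera coordinates). Camera axes: x right, y down, z forward; pixel columns grow to the right and rows downward; lengths in m; the calibration is good to about 2 mm. A picture is of the moment at which its call begins: read the wrist's pose just before it. get_calibration takes no time and is no camera call; for the wrist camera it gives the pose at the moment of the call.
- arm.finish_job(): hands the job in; it is judged then, once.
The state is a dict: "t": time; "q": joint angles; "qd": joint speeds; "joint_efforts": joint torques, N m; "eef_pos": TCP position; "tool_rot": TCP orientation; "wrist_force": force on the tool from outside, world axes, zero at the start; "torque": the same for the moment, N m; "gripper_width": finger opening in m; "gripper_force": force on a finger pad.
Only numpy, scipy, OpenCV 4.12 (cv2) and the standard library are available. Lean on these libraries where they do the work, as an engineer would, in place of code of your own. Each camera call takes 0.05 s, during which the arm holds its last target. There are 200 camera calls.

TASK

The clear square cover is snapped onto the empty display base. Pull it straight up off that base against its catches, set it over the sawn stone on the other display base and press it down with the gripper until it snaps fully home, its rim down on the wooden foot all round. Leave the stone where it lies, and do not disturb the other things on the counter.

Things in the scene. Friction and masses are not known exactly. Their poses are not given: they have to be found in the camera images.
- cover: Clear open-bottomed square box 93 mm wide (97 at its opaque grey rim, the lowest 24 mm), 80 mm high plus grip, 0.2 kg; inside 87 mm wide (1.5 mm clearance round a plinth), 75 mm high. The rim snaps over the balls: about 10 to 20 N straight along z, on or off. Origin: centre of the rim's underside; when home, 25 mm above the base's origin, in any quarter turn.
- cover_grip (a point): Centre of the upright black bar grip in the middle of the cover's top: 60 mm long (along the cover's x), 20 mm wide (y), 34 mm high. 97 mm above the cover's origin, 17 mm above its flat top; axes as the cover.
- empty_base: Fixed display base: square wooden foot 130 mm wide, 25 mm high, with a white square plinth 84 mm wide rising 20 mm above it (top edges bevelled, 5 mm in over the last 6 mm). A spring ball stands 3.5 mm out of the middle of each plinth side, 11 mm above the foot. Origin: centre of the foot's underside; x, y along its sides. No stone; it wears the cover at the start.
- stone_base: Fixed display base: square wooden foot 130 mm wide, 25 mm high, with a white square plinth 84 mm wide rising 20 mm above it (top edges bevelled, 5 mm in over the last 6 mm). A spring ball stands 3.5 mm out of the middle of each plinth side, 11 mm above the foot. Origin: centre of the foot's underside; x, y along its sides. It carries the sawn stone.
- stone: The specimen: a dark brown stone about 50 x 42 mm, 26 mm high, with a sawn bright flat top, lying loose near the middle of the stone base's plinth. Origin: centre of its underside, z up.
- rough_rock: Bystander: dark rough rock 100 x 80 x 55 mm (high). Origin: centre of its underside.
- chalk_rock: Bystander: pale chalky rock 75 x 60 x 45 mm (high). Origin: centre of its underside.
- stone_tray: Bystander: green plastic tray 90 x 150 mm, 30 mm high, of small stones. Origin: centre of its underside.
- loupe: Bystander: hand lens lying flat, 104 mm long along its x, 48 mm wide, 12 mm high. Origin: on the underside, near the middle of its length.
Things that resemble listed ones, but are neither listed nor needed, are in the scene too. Several things have the shape of the cover; the one meant has the colours described above.

How it is judged:
By the outcome, as a careful person would: the job done as asked, in the order asked, and still so for the second after the job is handed in, with the robot touching nothing.
It also fails if it takes over 43 s, if anything falls off the work surface, if the arm or the gripper's body presses on something with over 40 N, if the wrist force passes 120 N, or if a joint passes its speed limit or range.

## Working session

There is one attempt and no reset: what is moved stays moved. The work goes in short steps, Python scripts to look and compute and a shell command to move; the robot and the scene stay as the last step left them, time stands still between calls to the robot, and variables do not carry over. Pictures are saved under pics/ and viewed, at most 10 in all, crops included, and the job is handed in when it is done.

```bash
mkdir -p pics
cat > h.py <<'E'
import numpy as np,cv2
from workcell import arm,imaging
def snap(n,f):
    c=imaging.get_calibration(n);im=imaging.capture(n);cv2.imwrite('pics/'+f,im);np.save('pics/'+f+'.npy',np.array(c,dtype=object),allow_pickle=True);return im,c
def ray(c,u,v):
    T=np.array(c['camera_from_world']);R=T[:3,:3];o=-R.T@T[:3,3]
    return o,R.T@np.array([(u-c['cx'])/c['fx'],(v-c['cy'])/c['fy'],1])
def at(c,u,v,z):
    o,d=ray(c,u,v);return o+d*(z-o[2])/d[2]
def proj(c,p):
    T=np.array(c['camera_from_world']);q=T[:3,:3]@np.array(p)+T[:3,3]
    return c['fx']*q[0]/q[2]+c['cx'],c['fy']*q[1]/q[2]+c['cy']
def cal(f): return np.load('pics/'+f+'.npy',allow_pickle=True).item()
E
python3 - <<'E'
from h import *
a,c=snap('scene','s1.png');b,d=snap('side','d1.png')
cv2.imwrite('pics/both.png',cv2.resize(np.vstack([a,b]),(512,768))[:,:]) 
for k in(c,d): T=np.array(k['camera_from_world']);print(k['fx'],(-T[:3,:3].T@T[:3,3]).round(3),T[2,:3].round(2))
print(arm.read_state())
E
```

```text
376.5333861068218 [0.987 0.287 0.769] [-0.49 -0.37 -0.79]
418.464996364487 [0.175 0.394 0.77 ] [ 0.46 -0.47 -0.75]
{'t': 0.1, 'q': array([ 1.30613704,  0.46935059, -0.04857675,  1.53357263,  0.02406675,
        1.140982  , -0.08230078]), 'qd': array([ 0.00057967, -0.00161914,  0.00090559, -0.00286101,  0.00052982,
        0.00041152,  0.0009176 ]), 'joint_efforts': array([ 5.44109171e-04, -5.11510885e+01, -4.71129420e-02, -2.38389283e+01,
        1.08107884e-02,  4.33084642e-03, -2.93147855e-05]), 'eef_pos': array([ 0.15754931, -0.65578577,  0.20987397]), 'tool_rot': array([-3.13986439e+00,  3.74693050e-05,  2.35757391e-01]), 'wrist_force': array([-0.44019959, -0.1953039 , -0.05128869]), 'torque': array([ 0.08043159, -0.02875936,  0.04158533]), 'gripper_force': 0.0, 'gripper_width': 0.08527832868473756}
```

View pics/s1.png

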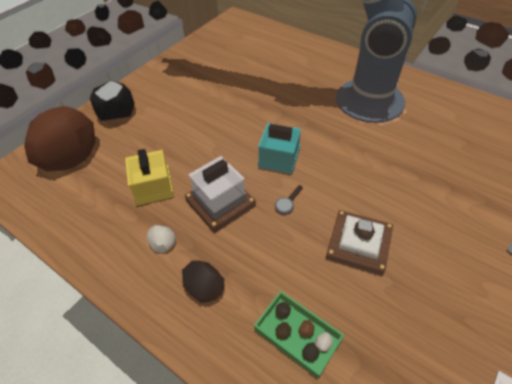

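View pics/d1.png

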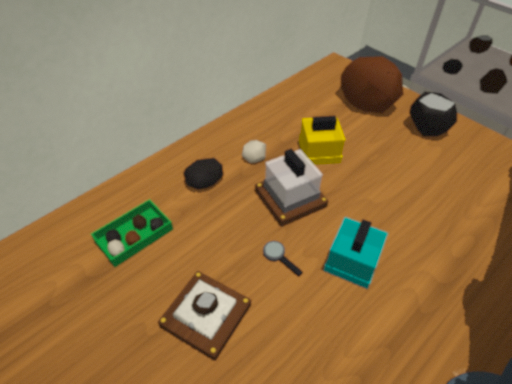

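The scene view holds three cover-shaped things: clear with a grey rim on a wooden foot at (218,190), yellow at (148,178) and teal at (280,148). I choose the clear one. The stone base is at (362,242). In the side view the clear cover is at (293,185) and the stone base at (205,312). A close crop will check the choice.

Run:
```python
from h import *
a=cv2.imread('pics/s1.png');b=cv2.imread('pics/d1.png')
f=lambda i,x,y:cv2.resize(i[y:y+75,x:x+100],(400,300),interpolation=cv2.INTER_CUBIC)
cv2.imwrite('pics/c1.png',np.vstack([np.hstack([f(a,170,155),f(a,312,203)]),np.hstack([f(b,242,148),f(b,155,275)])]))
```

```text
(no output)
```

View pics/c1.png

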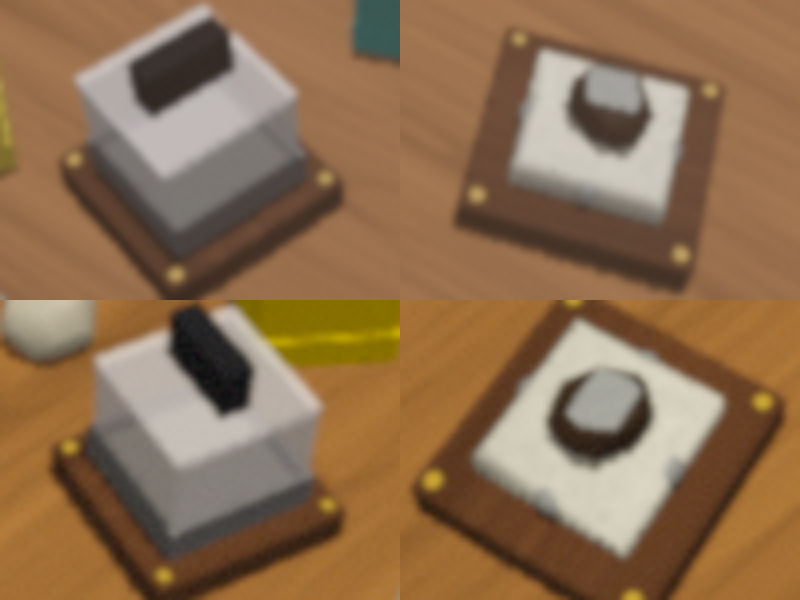

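The crop confirms the clear cover with grey rim and black grip on the wooden foot, and the sawn stone on the other base. The brass studs on the foot corners (crop pixels) are good landmarks.

Run:
```python
from h import *
c=cal('s1.png');d=cal('d1.png')
def P(k,X,x0,y0,z): return np.array([at(k,x0+(x+.5)/4-.5,y0+(y+.5)/4-.5,z) for x,y in X])[:,:2]
z=.026
A=P(c,[(119,40),(310,90),(281,255),(77,194)],312,203,z)
B=P(d,[(175,0),(363,102),(232,298),(32,181)],155,275,z)
C=P(c,[(73,160),(176,274),(326,178)],170,155,z)
D=P(d,[(70,147),(163,276),(328,205)],242,148,z)
for n,X in zip('ABCD',(A,B,C,D)):
    ce=X.mean(0) if len(X)==4 else (X[0]+X[2])/2
    e=np.diff(X,axis=0);print(n,ce.round(4),np.linalg.norm(e,axis=1).round(4),(np.degrees(np.arctan2(e[:,1],e[:,0]))%90).round(1))
# grip top corners / ends
G=P(c,[(130,62),(150,112),(212,20),(233,70)],170,155,.114);print(G.round(4))
print('scene grip top ends',P(c,[(140,85-15),(224,33)],170,155,.139).round(4),P(d,[(185,20),(237,95)],242,148,.139).round(4))
```

```text
A [0.4954 0.2054] [0.1123 0.1123 0.1122] [16.2 15.7 15.4]
B [0.4945 0.2055] [0.1107 0.111  0.1111] [15.8 15.1 16.5]
C [ 0.5872 -0.1351] [0.1118 0.1123] [74.9 74. ]
D [ 0.5861 -0.1347] [0.1115 0.1131] [73.7 74.4]
[[ 0.5963 -0.1677]
 [ 0.6186 -0.1335]
 [ 0.5432 -0.1492]
 [ 0.5671 -0.1143]]
scene grip top ends [[ 0.6126 -0.1418]
 [ 0.5641 -0.1205]] [[ 0.6062 -0.134 ]
 [ 0.5479 -0.1117]]
```

```bash
python3 -m handwheel '[[[0,0,-4],[0.02,0.025,0.01],1],[[0,0,-8],[0.05,0.06,0.02],1],[[0,0,-12],[0.08,0.095,0.03],1],[[0,0,-16],[0.11,0.13,0.04],1],[[0,0,-20],[0.14,0.165,0.05],1],[[0,0,-24],[0.165,0.2,0.055],1],[[0,0,-28],[0.19,0.235,0.06],1],[[0,0,-29.2],[0.215,0.26,0.06],1]]'; python3 -m handwheel '[[[0,0,0],[0.03,0.035,0],1],[[0,0,0],[0.06,0.07,0],1],[[0,0,0],[0.09,0.105,0],1],[[0,0,0],[0.12,0.14,0],1],[[0,0,0],[0.15,0.175,0],1],[[0,0,0],[0.18,0.21,0],1],[[0,0,0],[0.2,0.24,0],1],[[0,0,0],[0.214,0.261,0],1]]'
python3 - <<'E'
from h import *
print(arm.read_state()['tool_rot'],arm.read_state()['eef_pos'])
a,c=snap('wrist','w1.png')
th=np.radians(-15.7)
for cx,cy,z in[(.5867,-.135,.105),(.5867,-.135,.139)]:
  s=.0465 if z<.12 else None
  for i,j in((1,1),(1,-1),(-1,-1),(-1,1)):
    x,y=(s*i,s*j) if s else(.03*i,.01*j)
    p=(cx+x*np.cos(th)-y*np.sin(th),cy+x*np.sin(th)+y*np.cos(th),z);u,v=proj(c,p);print(z,round(u),round(v));cv2.circle(a,(int(round(u)),int(round(v))),2,(0,0,255),1)
cv2.imwrite('pics/w1m.png',cv2.resize(a,(800,600)))
E
```

```text
t: 0.9
eef_pos: [0.374, -0.3939, 0.2715]
tool_rot: [3.141, -0.001, -0.274]
wrist_force: [1.5, -1.0, 0.0]
gripper_width: 0.0851
gripper_force: 0.0
t: 1.7
eef_pos: [0.5878, -0.1319, 0.2703]
tool_rot: [-3.14, 0.001, -0.27]
wrist_force: [0.1, -0.1, -0.3]
gripper_width: 0.0854
gripper_force: 0.0
[-3.14043956e+00  9.40984721e-04 -2.70242026e-01] [ 0.58784307 -0.13190901  0.27025093]
0.105 219 129
0.105 308 130
0.105 304 214
0.105 221 214
0.139 253 150
0.139 274 150
0.139 273 210
0.139 253 210
```

View pics/w1m.png

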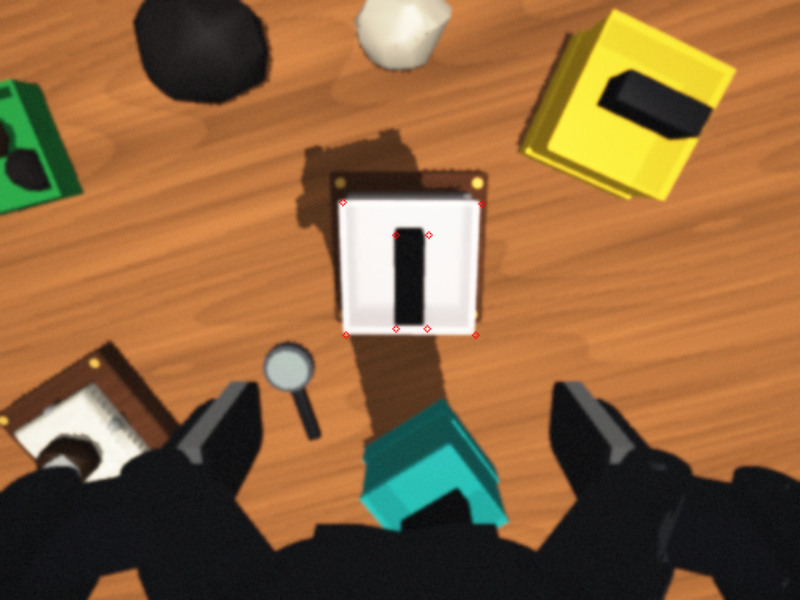

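The markers fall on the cover's top corners and grip, so the estimate is good to about 1 mm. Descending onto the grip.

```bash
python3 -m handwheel '[[[0,0,0],[-0.001,-0.003,-0.03],1],[[0,0,0],[-0.001,-0.003,-0.065],1],[[0,0,0],[-0.001,-0.003,-0.1],1],[[0,0,0],[-0.001,-0.003,-0.13],1],[[0,0,0],[-0.001,-0.003,-0.15],1],[[0,0,0],[-0.001,-0.003,-0.16],1],[[0,0,0],[-0.001,-0.003,-0.16],1],[[0,0,0],[-0.001,-0.003,-0.16],0.6]]'; python3 -m handwheel '[[[0,0,0],[0,0,0],0],[[0,0,0],[0,0,0],0],[[0,0,0],[0,0,0],0],[[0,0,0],[0,0,0],0],[[0,0,0],[0,0,0],0],[[0,0,0],[0,0,0],0],[[0,0,0],[0,0,0],0],[[0,0,0],[0,0,0],0]]'
```

```text
t: 2.55
eef_pos: [0.5864, -0.1385, 0.1117]
tool_rot: [-3.142, -0.001, -0.274]
wrist_force: [1.3, -0.5, 0.8]
gripper_width: 0.0735
gripper_force: 0.0
t: 3.35
eef_pos: [0.587, -0.1363, 0.1119]
tool_rot: [-3.139, -0.002, -0.273]
wrist_force: [1.5, 4.9, 5.1]
gripper_width: 0.0177
gripper_force: 59.6
```

```bash
python3 -m handwheel '[[[0,0,0],[0.001,0.002,0],0],[[0,0,0],[0.001,0.003,0.004],0],[[0,0,0],[0.001,0.003,0.008],0],[[0,0,0],[0.001,0.003,0.012],0],[[0,0,0],[0.001,0.003,0.016],0],[[0,0,0],[0.001,0.003,0.02],0],[[0,0,0],[0.001,0.003,0.024],0],[[0,0,0],[0.001,0.003,0.028],0]]'
```

```text
t: 4.15
eef_pos: [0.5869, -0.1355, 0.1398]
tool_rot: [3.141, -0.001, -0.274]
wrist_force: [-0.4, -0.3, -2.2]
gripper_width: 0.0179
gripper_force: 60.9
```

```bash
python3 -m handwheel '[[[0,0,0],[0,0,0.03],0],[[0,0,0],[0,0,0.065],0],[[0,0,0],[0,0,0.1],0],[[0,0,4],[-0.005,0.02,0.11],0],[[0,0,9],[-0.015,0.05,0.11],0],[[0,0,14],[-0.025,0.085,0.11],0],[[0,0,19],[-0.033,0.12,0.11],0],[[0,0,24],[-0.042,0.155,0.11],0]]'; python3 -m handwheel '[[[0,0,4],[-0.009,0.035,0],0],[[0,0,7.5],[-0.018,0.07,0],0],[[0,0,7.5],[-0.027,0.105,0],0],[[0,0,7.5],[-0.037,0.14,0],0],[[0,0,7.5],[-0.045,0.167,0],0],[[0,0,7.5],[-0.049,0.18,0],0],[[0,0,7.5],[-0.05,0.185,0],0],[[0,0,7.5],[-0.05,0.185,0],0]]'
python3 - <<'E'
from h import *
s=arm.read_state();print(s['tool_rot'],s['eef_pos'],s['wrist_force'],s['gripper_width'])
a,c=snap('wrist','w2.png');b,_=snap('scene','s2.png');e,d=snap('side','d2.png')
th=np.radians(15.7)
for k,im in((c,a),(_,b),(d,e)):
  for z,h in((.045,.037),(.026,.0558)):
   for i,j in((1,1),(1,-1),(-1,-1),(-1,1)):
    x,y=h*i,h*j
    u,v=proj(k,(.495+x*np.cos(th)-y*np.sin(th),.2055+x*np.sin(th)+y*np.cos(th),z));cv2.circle(im,(int(round(u)),int(round(v))),1,(0,0,255),-1)
f=lambda i,x,y:cv2.resize(i[y:y+150,x:x+200],(400,300),interpolation=cv2.INTER_CUBIC)
cv2.imwrite('pics/c2.png',np.vstack([np.hstack([cv2.resize(a,(400,300)),f(b,262,120)]),np.hstack([f(e,105,200),f(a,156,100)])]))
E
```

```text
t: 4.95
eef_pos: [0.5442, 0.0209, 0.2494]
tool_rot: [3.141, -0.001, 0.148]
wrist_force: [0.8, 0.6, -1.6]
gripper_width: 0.0177
gripper_force: 60.9
t: 5.75
eef_pos: [0.495, 0.2041, 0.2489]
tool_rot: [3.141, -0.0, 0.276]
wrist_force: [0.3, 0.2, -1.9]
gripper_width: 0.0178
gripper_force: 60.9
[ 3.14079112e+00 -4.07820065e-05  2.75629564e-01] [0.49504058 0.20405572 0.24887023] [ 0.29074336  0.21524416 -1.92959279] 0.01783737345143068
```

View pics/c2.png

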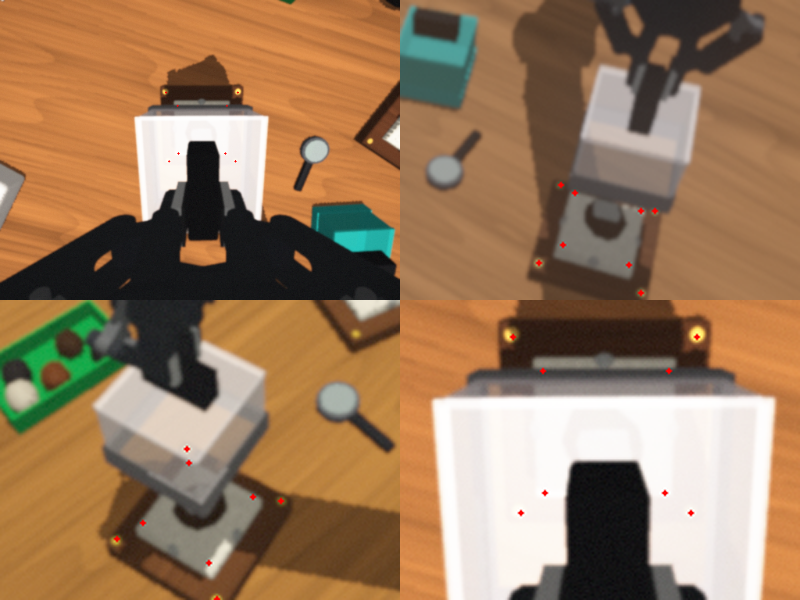

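Run:
```python
from h import *
c=cal('w2.png');s=cal('s2.png');d=cal('d2.png');th=.2756
def pt(h,i,j,z,o=(0,0)):
    x,y=h*i,h*j;return(.49504+o[0]+x*np.cos(th)-y*np.sin(th),.20406+o[1]+x*np.sin(th)+y*np.cos(th),z)
S=((1,1),(1,-1),(-1,-1),(-1,1))
for i,j in S:
  for h,z in((.0465,.242),(.0485,.186),(.0485,.162)):
    u,v=proj(c,pt(h,i,j,z));a,b=proj(s,pt(h,i,j,z));e,f=proj(d,pt(h,i,j,z))
    print(i,j,z,'w',round((u-156)*2+400),round((v-100)*2+300),'s',round((a-262)*2+400),round((b-120)*2),'d',round((e-105)*2),round((f-200)*2+300))
```

```text
1 1 0.242 w 438 400 s 689 163 d 91 407
1 1 0.186 w 473 374 s 673 202 d 99 447
1 1 0.162 w 485 368 s 666 216 d 104 462
1 -1 0.242 w 776 400 s 582 136 d 165 323
1 -1 0.186 w 741 373 s 569 174 d 172 362
1 -1 0.162 w 728 368 s 565 189 d 175 378
-1 -1 0.242 w 754 694 s 600 65 d 263 371
-1 -1 0.186 w 727 617 s 588 102 d 268 410
-1 -1 0.162 w 717 591 s 584 117 d 268 426
-1 1 0.242 w 460 695 s 700 88 d 194 463
-1 1 0.186 w 487 617 s 685 125 d 201 504
-1 1 0.162 w 497 591 s 678 140 d 203 518
```

Markers match the base to about 1 mm and the dead-reckoned cover position agrees, within noise. Lowering to just above the plinth, then pressing gently while watching the lateral forces.

```bash
python3 -m handwheel '[[[0,0,0],[0,0.001,-0.02],0],[[0,0,0],[0,0.001,-0.045],0],[[0,0,0],[0,0.001,-0.07],0],[[0,0,0],[0,0.001,-0.09],0],[[0,0,0],[0,0.001,-0.105],0],[[0,0,0],[0,0.001,-0.112],0],[[0,0,0],[0,0.001,-0.112],0],[[0,0,0],[0,0.001,-0.112],0]]'
python3 -m handwheel '[[[0,0,0],[0,0,-0.001],0],[[0,0,0],[0,0,-0.002],0],[[0,0,0],[0,0,-0.004],0],[[0,0,0],[0,0,-0.006],0],[[0,0,0],[0,0,-0.008],0],[[0,0,0],[0,0,-0.01],0],[[0,0,0],[0,0,-0.011],0],[[0,0,0],[0,0,-0.011],0]]'
python3 - <<'E'
from h import *
a,c=snap('scene','s3.png');b,d=snap('side','d3.png')
f=lambda i,x,y:cv2.resize(i[y:y+112,x:x+150],(400,300),interpolation=cv2.INTER_CUBIC)
cv2.imwrite('pics/c3.png',np.hstack([f(a,285,165),f(b,130,230)]))
E
```

```text
t: 6.7
eef_pos: [0.4955, 0.2055, 0.1375]
tool_rot: [3.142, -0.001, 0.275]
wrist_force: [0.0, -0.5, -1.7]
gripper_width: 0.0176
gripper_force: 60.8
t: 7.5
eef_pos: [0.4955, 0.205, 0.1262]
tool_rot: [3.14, -0.001, 0.276]
wrist_force: [2.4, -2.2, 1.0]
gripper_width: 0.0179
gripper_force: 61.3
```

View pics/c3.png

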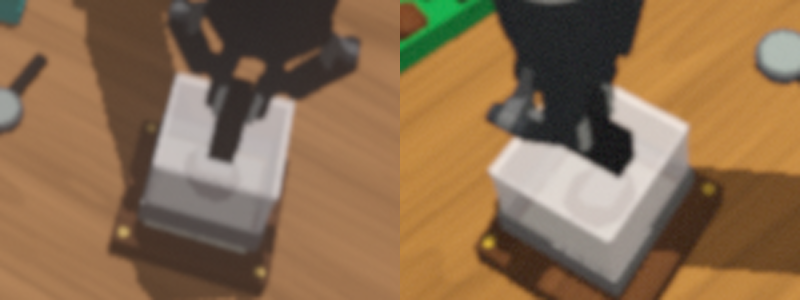

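The cover sits squarely over the plinth with its rim past the bevel and only about 3 N sideways. Pressing on.

```bash
python3 -m handwheel '[[[0,0,0],[0.0005,-0.0005,-0.002],0],[[0,0,0],[0.0005,-0.0005,-0.004],0],[[0,0,0],[0.0005,-0.0005,-0.006],0],[[0,0,0],[0.0005,-0.0005,-0.008],0],[[0,0,0],[0.0005,-0.0005,-0.01],0],[[0,0,0],[0.0005,-0.0005,-0.012],0],[[0,0,0],[0.0005,-0.0005,-0.014],0],[[0,0,0],[0.0005,-0.0005,-0.0155],0]]'
```

```text
t: 8.4
eef_pos: [0.4953, 0.2065, 0.1112]
tool_rot: [-3.14, -0.001, 0.277]
wrist_force: [-2.4, 0.1, 9.6]
gripper_width: 0.0179
gripper_force: 62.4
```

```bash
python3 -m handwheel '[[[0,0,0],[0,0,-0.001],0],[[0,0,0],[0,0,-0.002],0],[[0,0,0],[0,0,-0.003],0],[[0,0,0],[0,0,-0.003],0],[[0,0,0],[0,0,-0.003],0],[[0,0,0],[0,0,-0.003],0],[[0,0,0],[0,0,-0.003],0],[[0,0,0],[0,0,-0.003],0]]'
```

```text
t: 9.2
eef_pos: [0.4951, 0.2072, 0.1108]
tool_rot: [-3.141, -0.002, 0.277]
wrist_force: [-7.0, -2.1, 21.3]
gripper_width: 0.0179
gripper_force: 63.7
```

The force rose to 21 N with no further travel and the height equals the original home height, so it is bottomed. Relax, open and rise.

```bash
python3 -m handwheel '[[[0,0,0],[0,0,0.002],0],[[0,0,0],[0,0,0.004],0],[[0,0,0],[0,0,0.004],1],[[0,0,0],[0,0,0.004],1],[[0,0,0],[0,0,0.004],1],[[0,0,0],[0,0,0.004],1],[[0,0,0],[0,0,0.004],1],[[0,0,0],[0,0,0.004],1]]'; python3 -m handwheel '[[[0,0,0],[0,0,0.01],1],[[0,0,0],[0,0,0.03],1],[[0,0,0],[0,0,0.06],1],[[0,0,0],[0,0,0.09],1],[[0,0,0],[0,0,0.12],1],[[0,0,0],[0,0,0.15],1],[[0,0,0],[0,0,0.17],1],[[0,0,0],[0,0,0.17],1]]'
python3 - <<'E'
from h import *
a,c=snap('scene','s4.png');b,d=snap('side','d4.png');w,k=snap('wrist','w4.png')
th=np.radians(15.8)
for im,q in((a,c),(b,d)):
  for i,j in((1,1),(1,-1),(-1,-1),(-1,1)):
   for h,z in((.0485,.025),(.0465,.105)):
    x,y=h*i,h*j;u,v=proj(q,(.495+x*np.cos(th)-y*np.sin(th),.2055+x*np.sin(th)+y*np.cos(th),z));cv2.circle(im,(int(round(u)),int(round(v))),0,(0,0,255),-1)
f=lambda i,x,y:cv2.resize(i[y:y+75,x:x+100],(400,300),interpolation=cv2.INTER_CUBIC)
cv2.imwrite('pics/c4.png',np.vstack([np.hstack([f(a,312,195),f(b,155,262)]),np.hstack([cv2.resize(w,(400,300)),cv2.resize(a,(400,300))])]))
E
```

```text
t: 10.0
eef_pos: [0.4952, 0.2052, 0.1113]
tool_rot: [-3.141, 0.0, 0.276]
wrist_force: [-0.5, -0.0, -0.1]
gripper_width: 0.0851
gripper_force: 0.0
t: 10.8
eef_pos: [0.4967, 0.2064, 0.2853]
tool_rot: [-3.141, -0.007, 0.276]
wrist_force: [0.2, -0.7, 0.4]
gripper_width: 0.0854
gripper_force: 0.0
```

View pics/c4.png

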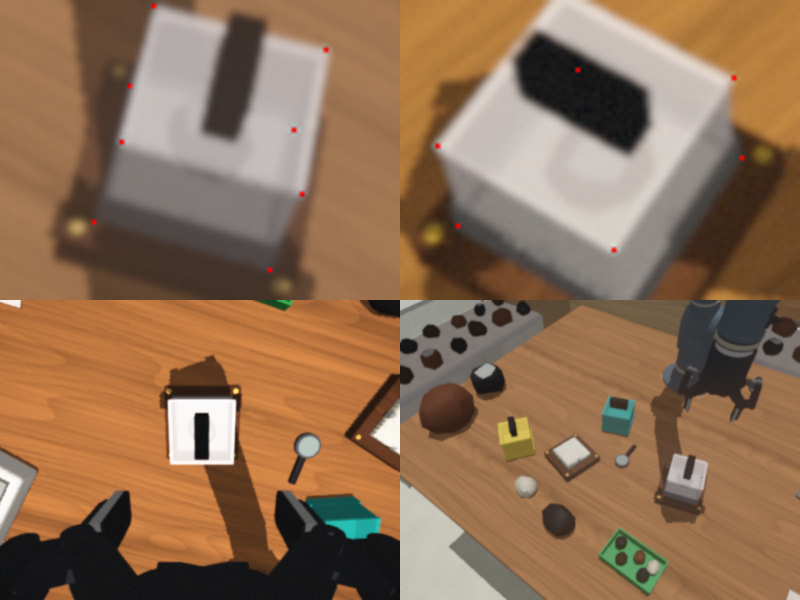

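The predicted corners of the seated cover fall on the top edges and rim in both views. It is level and home over the stone, the old base is empty and nothing else has moved.

```bash
python3 -c "
from workcell import arm
print(arm.finish_job())"
```

```text
the job is handed in; nothing more can be done
None
```

The clear cover is off the empty base and pressed fully home over the sawn stone (level in both camera views), nothing else looks moved, and I handed the job in at about 11 s.

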